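Offer the praline dish to a guest, handle first

ROBOT

A 6-joint arm with a two-finger parallel gripper is mounted at the origin on a cart in front of the work surface, level with it; the furniture and walls round the work are solid. World frame = base frame: x ahead of the robot, y to its left, z up, the work surface at z = 0. Lengths are in m, angles in rad, forces in N, time in s.
With the tool pointing down it reaches from about 0.35 to 0.775 m from the base axis. Payload 7.3 kg.
Tool frame: the origin (TCP) lies at the very end of the fingers, on their centre line; the grasp point (between the pads) lies 19 mm behind it; z points along the fingers, y is the line along which they close (so a half turn about z gives the same grasp; the last joint's range is limited). The gripper opens to 92 mm and grips with 3 to 60 N. Pads are 19 mm wide; open, the fingers measure 130 mm over their backs; the gripper's body (75 mm by 190 mm) begins 47 mm behind the grasp point.
Start: joints at [-1.296, 0.342, 1.524, -0, 1.275, -0.146], TCP at [0.214, -0.479, 0.227] pointing down, gripper open.
Joint ranges: [-2.53, 2.53], [-0.77, 2.02], [0.04, 2.7], [-1, 4.14], [0.28, 2.66], [-3.11, 3.11]. Speed limits (rad/s): [2.57, 2.57, 3.14, 3.14, 3.14, 3.14].

INTERFACE

Orientations are given as [roll, pitch, yaw] about the fixed x, y, z axes, in that order (R = Rz(yaw) Ry(pitch) Rx(roll)).
In Python, from rig import arm gives the robot as it stands.
- The arm moves only by the tool drive_tool, never from a script. Its argument "plan" is a list of rows, each a list of 2 entries, a list of its own where there are three numbers: the shift along the world's x, y, z in units of 50 mm (1.0 is 50 mm), then the turn about the world's z in units of 5 degrees (1.0 is 5 degrees). A call has 1 to 10 rows; each row shifts and turns the commanded pose from where the row before left it; what a row does not reach is not made up. A row lasts 1/10 s, in which the tool goes at most 50 mm and 8.59 degrees, less where a joint would pass 70% of its speed; a pose out of reach is approached as far as the arm can. A call is refused whole if a number of a shift passes 1 or a number of a turn 1, either way. A call with a gripper value outside its range is refused whole. "hand" is the opening, from 0 (shut) to 1 (fully open), set as the call begins (left out, the last holds). The fingers move at their own pace and stop on an object; "squeeze" is the grip in N (left out, the last holds). Time passes only in rows, so rows that do not move let the fingers close. It gives the time, the measured TCP pose, the force, the opening and the grip force at its end, in the units of the state.
- arm.state(): the state, without advancing time (a new reading comes with each control period).
- arm.snapshot(name): name is "side" or "top"; returns a dict with "color" (420x560x3 uint8, red, green, blue), "K" (3x3 intrinsics, pixels), "k1" (the pictures are not rectified: a ray, as slopes to the right and down, at radius r is drawn at 1 + k1 r^2 times it, then the intrinsics apply), "world_to_cam" (4x4, takes a point from world to camera coordinates). Camera axes: x right, y down, z forward; pixel columns grow to the right and rows downward; lengths in m; the calibration is good to about 2 mm. A picture is of the moment at which its call begins. There is no depth.
- arm.finish_job(): hands the job in; it is judged then, once.
Trained networks look in the newest picture that a camera, given by its name, has taken for a name from the list of things; names that differ only in an ending like _2 or _b are one class to them, and where a whole thing is asked for, a point or a joint stands for the part that bears it (a point fixed in the world has none). Each returns a list of dicts, best first, with "confidence" (0 to 1); they miss things now and then, are a little off and sometimes report something else, mostly with a low value. They report only what shows in the picture. A call takes as long as a camera call.
- arm.find_in(camera, thing): "rect" ([left, top, right, bottom] in pixels, round what is visible of it).
The state is a dict: "time": time; "q": joint angles; "joint_velocities": joint speeds; "effort": joint torques, N m; "ee_pos": TCP position; "eef_rot": TCP orientation; "wrist_force": force on the tool from outside, world axes, zero at the start; "ft_torque": the same for the moment, N m; "width": finger opening in m; "finger_force": force on a finger pad.
Only numpy, scipy, OpenCV 4.12 (cv2) and the standard library are available. Lean on these libraries where they do the work, as an engineer would, in place of code of your own. Each camera call takes 0.05 s, during which the arm holds its last target. There are 200 camera calls.

TASK

The espresso on the counter still needs its praline: pull the treat drawer out gently to its stop, and of the two small steel dishes in it lift out the one with the praline, holding it by its round rim so that the handle stays free. Keep the dish level and the praline in the middle of its hollow, untouched, while you turn it the quarter turn that brings the handle from the left to pointing away from you, square off the far edge of the white serving board, and finish still holding it there, motionless, about a hand's breadth (10 cm) above the middle of the board, for the guest opposite to take by the handle. Leave the drawer open with the empty dish in it, and do not disturb the cup and the card by the board.

Things in the scene. Friction and masses are not known exactly. Their poses are not given: they have to be found in the camera images.
- cabinet: low wooden one-drawer cabinet, 230 deep (x) x 300 wide (y) x 85 mm high, standing on the table; fixed. Origin: centre of its underside; x axis points to its back, the drawer front is at x = -115 mm and slides out along its -x. Cups, a jar and a jigger stand on the back half of its top (x > 10 mm)
- cabinet_drawer0 (a joint): how far the drawer is pulled out, m: 0 shut, 0.150 at its stop; it runs freely (about 1 N of friction and 4 N per m/s) and stays where it is left; run hard against the stop (0.1 m/s and more) it makes the praline roll up the side of its dish
- cabinet_drawer0_handle (a point): middle of the drawer's bar handle: a round steel bar 11 mm thick and 120 mm long, level, parallel to the drawer front and 35 mm in front of it (posts to the front 51 mm either side of the middle), 47 mm above the table, 38 mm below the cabinet's top
- dish: steel dish with the praline: round, 62 mm across the rim, 28 mm high, 0.14 kg. Origin: centre of its underside; z up; x along its handle. Foot 36 mm wide, 7 mm high; from 16 to 28 mm up the rim is upright, wall 3 mm. It starts in a 6 mm deep round pocket of the drawer's liner (pocket floor 22, liner top 28, drawer walls 63 mm above the table), handle to the robot's left, along the drawer front
- dish_center (a point): bottom of the dish's hollow, on its axis, 9 mm above its underside; the floor rises from here evenly all round, to 21 mm above the underside at the foot of the rim
- dish_handle (a point): on the dish's flat handle, a lug 14 to 21 mm wide and 3 mm thick at rim height, 62 mm from the dish's axis; the handle ends 73 mm from the axis
- empty_dish: the other dish, same shape, size and axes, empty. The two stand side by side in the drawer, 130 mm apart, in either order, in line with the drawer front; with the drawer at its stop their centres are 128 mm behind the bar handle and 71 mm in front of the cabinet, with over 25 mm free before and behind each rim
- praline: the praline: a hard chocolate ball 26 mm across, 12 g, that rolls freely in the dish. Origin on its surface, turns as it rolls
- praline_center (a point): centre of the praline; 22 mm above the dish's underside when it rests in the middle, its top 7 mm above the rim
- board: thin white serving board, 165 (x) x 178 (y) x 7 mm, flat on the table; fixed. Origin: centre of its underside; x points to its far edge, where the guest stands; z up
- cup: the espresso cup standing to the right of the board, 83 mm long with its handle, 55 mm high; loose
- card: folded white card standing just beyond the board's far edge, 100 mm wide, 64 mm high; loose

How it is judged:
By the outcome, as a careful person would: the job done as asked, in the order asked, and still so for the second after the job is handed in, while the arm keeps its last pose, push and grip.
It also fails if it takes over 67 s, if anything falls off the work surface, if the arm or the gripper's body presses on something with over 40 N, if the wrist force passes 120 N, or if a joint passes its speed limit or range.

## Working session

There is one attempt and no reset: what is moved stays moved. The work goes in short steps, Python scripts to look and compute and a tool call to move; the robot and the scene stay as the last step left them, time stands still between calls to the robot, and variables do not carry over. Pictures are saved under pics/ and viewed, at most 10 in all, crops included, and the job is handed in when it is done.

Besides the shell and the picture viewer there is one more tool, called after ">>>" in YAML: its name, and indented under it one key for each argument. drive_tool: Moves the arm, as the interface text tells. Its arguments: {"type":"object","properties":{"plan":{"type":"array"},"hand":{"type":"number"},"squeeze":{"type":"number"}},"required":["plan"]}

```bash
mkdir -p pics; cat > h.py <<'E'
import numpy as np, cv2
from rig import arm
def ray(s,u,v):
    K=np.array(s["K"]);k=s["k1"];d=np.array([(u-K[0,2])/K[0,0],(v-K[1,2])/K[1,1]]);p=d.copy()
    for _ in range(30): p=d/(1+k*(p@p))
    T=np.array(s["world_to_cam"]);R=T[:3,:3]
    return -R.T@T[:3,3], R.T@np.r_[p,1]
def at(s,u,v,z):
    o,d=ray(s,u,v); return o+d*(z-o[2])/d[2]
def proj(s,P):
    T=np.array(s["world_to_cam"]);K=np.array(s["K"]);c=T[:3,:3]@np.array(P)+T[:3,3];p=c[:2]/c[2];p=p*(1+s["k1"]*(p@p))
    return K[:2,:2]@p+K[:2,2]
def save(s,n): cv2.imwrite("pics/"+n+".png",s["color"][:,:,::-1])
E
python3 - <<'E'
from h import *
S={}
for c in ("top","side"):
    s=arm.snapshot(c);S[c]=s;save(s,c+"0")
    o,_=ray(s,280,210);print(c,o.round(3),s["k1"])
    for t in ("cabinet","cabinet_drawer0_handle","board","cup","card","dish"):
        print(c,t,[(np.round(r["rect"],1).tolist(),round(r["confidence"],2)) for r in arm.find_in(c,t)[:2]])
im=np.hstack([S["top"]["color"],S["side"]["color"]])
E
```

```text
top [ 0.445 -0.113  1.18 ] -0.1275196709870789
top cabinet [([158.5, 130.1, 274.0, 233.3], 0.66)]
top cabinet_drawer0_handle []
top board []
top cup [([388.4, 225.0, 408.5, 253.7], 0.76)]
top card [([320.1, 195.2, 356.1, 209.0], 0.85)]
top dish []
side [ 0.524 -1.149  0.943] -0.19134951814253717
side cabinet [([233.7, 128.8, 316.0, 209.6], 0.66)]
side cabinet_drawer0_handle [([234.0, 133.9, 265.4, 209.3], 0.82)]
side board [([200.3, 243.3, 251.8, 307.8], 0.65)]
side cup [([223.8, 295.4, 245.6, 324.5], 0.86)]
side card []
side dish []
```

View pics/top0.png

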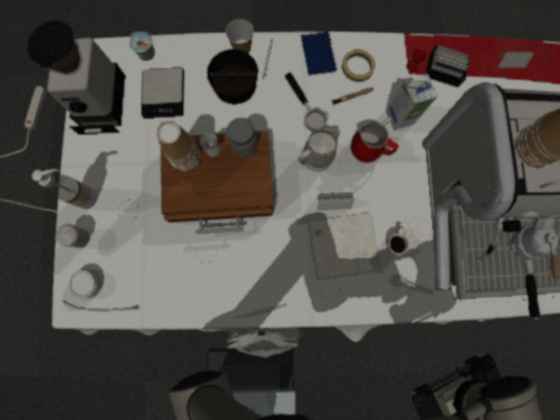

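View pics/side0.png

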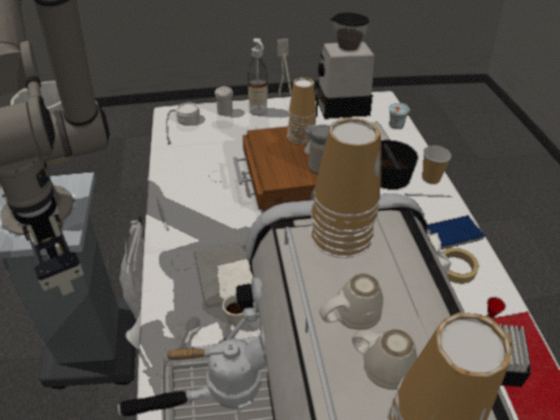

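The top view shows the cabinet at about (160–273, 130–222), its bar handle near (222,225), the board at (308–378, 213–278) half in shadow, the card at (336,200) and the cup at (398,243). The side view shows the same layout. I'll enlarge the top view to get corners.

```bash
python3 - <<'E'
from h import *
s=arm.snapshot("top")
c=s["color"][125:295,150:417,::-1]
c=np.clip(255*(c/255.)**0.6,0,255).astype(np.uint8)
cv2.imwrite("pics/crop1.png",cv2.resize(c,None,fx=2.99,fy=2.99,interpolation=cv2.INTER_CUBIC))
for n,u,v,z in [("cabFL",162,219,.085),("cabFR",272,213,.085),("h",222,225,.047),("bFL",308,220,.007),("bFR",373,213,.007),("bNL",315,278,.007),("bNR",378,271,.007),("card",336,196,.06),("cup",398,243,.055)]:
    print(n,at(s,u,v,z).round(3))
E
```

```text
cabFL [0.619 0.185 0.085]
cabFR [ 0.63  -0.108  0.085]
h [0.605 0.029 0.047]
bFL [ 0.621 -0.209  0.007]
bFR [ 0.637 -0.398  0.007]
bNL [ 0.457 -0.224  0.007]
bNR [ 0.472 -0.403  0.007]
card [ 0.678 -0.284  0.06 ]
cup [ 0.545 -0.451  0.055]
```

View pics/crop1.png

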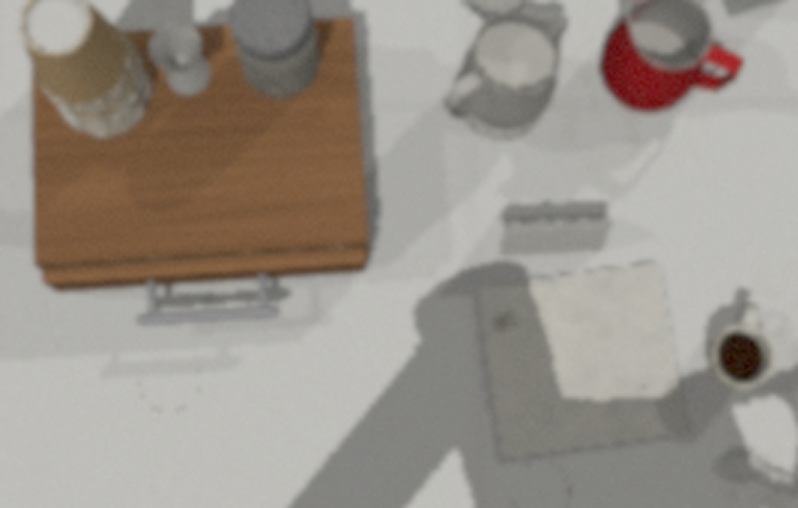

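The crop shows the bar handle from (138,320) to (278,312), the cabinet top front edge from (36,265) to (366,248), and the board corners at (474,290), (655,262), (688,437) and (501,462). All are crop pixels.

```bash
python3 - <<'E'
from h import *
s=arm.snapshot("top")
f=lambda u,v,z:at(s,u/2.99+150,v/2.99+125,z)
def yaw(a,b):
    d=b-a; return np.degrees(np.arctan2(d[1],d[0]))
a,b=f(138,320,.047),f(278,312,.047);print("bar",a.round(4),b.round(4),(a+b)/2,np.linalg.norm(a-b),yaw(b,a)-90)
a,b=f(36,265,.085),f(366,248,.085);print("cabfront",a.round(4),b.round(4),(a+b)/2,np.linalg.norm(a-b),yaw(b,a)-90)
c=f(352,15,.085);print("cab right back",c.round(4),np.linalg.norm(c-b),yaw(b,c))
B=[f(u,v,.007) for u,v in((474,290),(655,262),(688,437),(501,462))]
print("board",np.round(B,4),np.mean(B,0),[np.linalg.norm(B[i]-B[i-1]).round(4) for i in range(4)])
print([yaw(B[1],B[0])-90,yaw(B[2],B[3])-90,yaw(B[3],B[0]),yaw(B[2],B[1])])
for u,v,z in((502,208,.064),(606,205,.064),(741,357,.055)):print(f(u,v,z).round(3))
t=arm.state();print(t["ee_pos"],t["eef_rot"],t["width"],t["time"],t["wrist_force"])
E
```

```text
bar [0.5872 0.1002 0.047 ] [ 0.5923 -0.0279  0.047 ] [0.58975023 0.03614603 0.047     ] 0.12817305999579162 2.2912806854454146
cabfront [0.6333 0.1855 0.085 ] [ 0.6433 -0.1093  0.085 ] [0.63827032 0.03809502 0.085     ] 0.2949532175979673 1.9430274525713287
cab right back [ 0.8623 -0.0999  0.085 ] 0.2192591292510178 2.4456329508180232
board [[ 0.615  -0.2108  0.007 ]
 [ 0.6387 -0.3862  0.007 ]
 [ 0.471  -0.4088  0.007 ]
 [ 0.4527 -0.231   0.007 ]] [ 0.54435157 -0.30919877  0.007     ] [np.float64(0.1636), np.float64(0.177), np.float64(0.1692), np.float64(0.1787)]
[np.float64(7.693908289123527), np.float64(5.875715373440144), np.float64(7.100609284256081), np.float64(7.682487290036247)]
[ 0.682 -0.234  0.064]
[ 0.683 -0.33   0.064]
[ 0.541 -0.45   0.055]
[ 0.21445855 -0.47922585  0.2267368 ] [3.14150181e+00 1.16575644e-05 4.20753982e-01] 0.0923978960212356 0.8 [0.1536543  0.25546413 0.44285161]
```

>>> drive_tool:
  plan:
    - [[0.54,0.74,0],0.97]
    - [[0.54,0.74,0],0.97]
    - [[0.54,0.74,0],0.97]
    - [[0.54,0.74,0],0.97]
    - [[0.54,0.74,0],0.97]
    - [[0.54,0.74,0],0.97]
    - [[0.54,0.74,0],0.97]
  hand: 0.24

```text
time: 1.5
ee_pos: [0.4043, -0.2186, 0.227]
eef_rot: [3.141, 0.0, 1.017]
wrist_force: [1.4, 0.2, -0.4]
width: 0.0403
finger_force: 0.0
```

>>> drive_tool:
  plan:
    - [[0.54,0.74,-0.15],0.97]
    - [[0.54,0.74,-0.15],0.97]
    - [[0.54,0.74,-0.15],0.97]
    - [[0.54,0.74,-0.15],0.97]
    - [[0.54,0.74,-0.15],0.97]
    - [[0.54,0.74,-0.15],0.97]
    - [[0.54,0.74,-0.15],0.97]
    - [[0,0,0],0]

```text
time: 2.3
ee_pos: [0.594, 0.0434, 0.1725]
eef_rot: [-3.141, -0.002, 1.613]
wrist_force: [-0.1, -0.3, 0.1]
width: 0.0218
finger_force: 0.0
```

>>> drive_tool:
  plan:
    - [[-0.12,-0.14,-0.4],0]
    - [[0,0,-0.5],0]
    - [[0,0,-0.5],0]
    - [[0,0,-0.3],0]
    - [[0,0,-0.15],0]
    - [[0,0,0],0]
    - [[0,0,0],0]

```text
time: 3.0
ee_pos: [0.5869, 0.0315, 0.0826]
eef_rot: [3.14, 0.0, 1.606]
wrist_force: [-0.3, 0.3, -0.0]
width: 0.0221
finger_force: 0.0
```

```bash
python3 - <<'E'
from h import *
t=arm.state();print(t["ee_pos"],t["eef_rot"],t["wrist_force"])
o=[]
for c in("top","side"):
    s=arm.snapshot(c);u,v=proj(s,[.589,.036,.06]);u=int(u);v=int(v);print(c,u,v)
    k=s["color"][v-35:v+35,u-50:u+50,::-1]
    o.append(cv2.resize(np.clip(255*(k/255.)**.6,0,255).astype(np.uint8),None,fx=4,fy=4,interpolation=cv2.INTER_CUBIC))
cv2.imwrite("pics/c2.png",np.hstack(o))
E
```

```text
[0.58694453 0.03154638 0.08256388] [3.14028879e+00 2.33398944e-04 1.60562086e+00] [-0.25756253  0.25396439 -0.01484669]
top 218 230
side 235 166
```

View pics/c2.png

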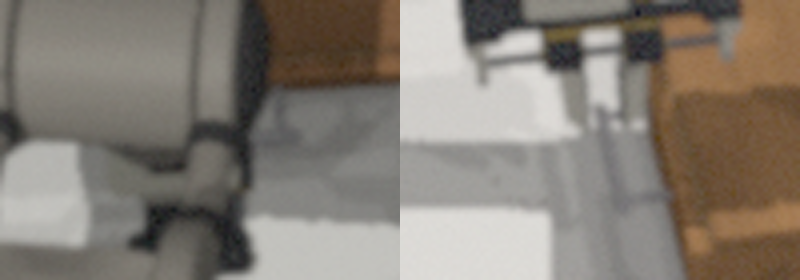

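In the side half of the crop the two fingertips, at (573,125) and (635,125), straddle the bar at about (600,115). I'll descend and close.

>>> drive_tool:
  plan:
    - [[0,0.05,-0.2],0]
    - [[0,0.05,-0.3],0]
    - [[0,0,-0.3],0]
    - [[0,0,-0.2],0]
    - [[0,0,0],0]
    - [[0,0,0],0]

```text
time: 3.7
ee_pos: [0.5867, 0.0368, 0.0318]
eef_rot: [3.141, 0.0, 1.606]
wrist_force: [-0.1, 0.0, 0.8]
width: 0.0222
finger_force: 0.0
```

>>> drive_tool:
  plan:
    - [[0,0,0],0]
    - [[0,0,0],0]
    - [[0,0,0],0]
    - [[0,0,0],0]
    - [[0,0,0],0]
  hand: 0
  squeeze: 12

```text
time: 4.2
ee_pos: [0.5871, 0.0367, 0.0325]
eef_rot: [3.14, 0.0, 1.606]
wrist_force: [1.7, 0.7, 4.7]
width: 0.0103
finger_force: 12.0
```

>>> drive_tool:
  plan:
    - [[-0.02,0,0],0]
    - [[-0.04,0,0],0]
    - [[-0.06,0,0],0]
    - [[-0.08,-0.01,0],0]
    - [[-0.1,0,0],0]
    - [[-0.1,-0.01,0],0]
    - [[-0.1,0,0],0]
    - [[-0.1,0,0],0]
    - [[-0.1,-0.01,0],0]
    - [[-0.1,0,0],0]

```text
time: 5.2
ee_pos: [0.5471, 0.0348, 0.0324]
eef_rot: [3.139, 0.001, 1.606]
wrist_force: [-0.1, -2.5, 5.7]
width: 0.0104
finger_force: 12.0
```

>>> drive_tool:
  plan:
    - [[-0.1,0,0],0]
    - [[-0.1,-0.01,0],0]
    - [[-0.1,0,0],0]
    - [[-0.1,0,0],0]
    - [[-0.1,-0.01,0],0]
    - [[-0.1,0,0],0]
    - [[-0.1,0,0],0]
    - [[-0.1,-0.01,0],0]
    - [[-0.1,0,0],0]
    - [[-0.1,0,0],0]

```text
time: 6.2
ee_pos: [0.4974, 0.0325, 0.0325]
eef_rot: [3.139, 0.002, 1.606]
wrist_force: [1.2, -7.3, 5.3]
width: 0.0104
finger_force: 12.0
```

>>> drive_tool:
  plan:
    - [[-0.1,-0.01,0],0]
    - [[-0.1,0,0],0]
    - [[-0.1,0,0],0]
    - [[-0.1,-0.01,0],0]
    - [[-0.1,0,0],0]
    - [[-0.1,0,0],0]
    - [[-0.08,-0.01,0],0]
    - [[-0.06,0,0],0]
    - [[-0.05,0,0],0]
    - [[-0.04,0,0],0]

```text
time: 7.2
ee_pos: [0.4561, 0.0306, 0.0324]
eef_rot: [3.139, 0.003, 1.607]
wrist_force: [1.7, -11.1, 5.2]
width: 0.0104
finger_force: 12.0
```

>>> drive_tool:
  plan:
    - [[-0.04,-0.01,0],0]
    - [[-0.04,-0.01,0],0]
    - [[-0.04,-0.01,0],0]
    - [[-0.04,-0.01,0],0]
    - [[-0.04,0,0],0]
    - [[-0.04,0,0],0]
    - [[-0.04,0,0],0]
    - [[-0.04,0,0],0]
    - [[-0.04,0,0],0]
    - [[-0.04,0,0],0]

```text
time: 8.2
ee_pos: [0.4409, 0.0297, 0.0327]
eef_rot: [3.128, 0.001, 1.605]
wrist_force: [20.4, 2.0, -13.9]
width: 0.0104
finger_force: 12.0
```

>>> drive_tool:
  plan:
    - [[0,0,0],0]
    - [[0,0,0],0]
    - [[0,0,0],0]

```text
time: 8.5
ee_pos: [0.441, 0.0297, 0.0326]
eef_rot: [3.129, 0.001, 1.605]
wrist_force: [16.2, -0.3, -10.2]
width: 0.0102
finger_force: 12.0
```

>>> drive_tool:
  plan:
    - [[0,0,0],0]
    - [[0,0,0],0]
    - [[0,0,0],0]
    - [[0,0,0],0]
  hand: 0.24

```text
time: 8.9
ee_pos: [0.4353, 0.0301, 0.0319]
eef_rot: [3.141, 0.0, 1.606]
wrist_force: [3.9, -1.3, 1.9]
width: 0.022
finger_force: 1.7
```

>>> drive_tool:
  plan:
    - [[0,0,0.3],0]
    - [[0,0,0.6],0]
    - [[0,0,0.6],0]
    - [[0,0,0.6],0]
    - [[-0.3,-0.8,0.4],0]
    - [[-0.3,-0.8,0],0]
    - [[-0.3,-0.8,0],0]
    - [[0,-0.8,0],0]
    - [[0,-0.4,0],0]
    - [[0,0,0],0]
  hand: 0.76

```text
time: 9.9
ee_pos: [0.3889, -0.1511, 0.1562]
eef_rot: [-3.14, -0.001, 1.602]
wrist_force: [-0.0, 0.9, -0.2]
width: 0.07
finger_force: 0.0
```

```bash
python3 - <<'E'
from h import *
print(arm.state()["ee_pos"])
o=[]
for c in("top","side"):
    s=arm.snapshot(c)
    for t in ("dish","praline","empty_dish","cabinet_drawer0_handle"):
        print(c,t,[(np.round(r["rect"],1).tolist(),round(r["confidence"],2)) for r in arm.find_in(c,t)[:3]])
    u,v=proj(s,[.53,.035,.05]).astype(int);h=55;w=75;print(c,u-w,v-h)
    k=s["color"][max(v-h,0):v+h,max(u-w,0):u+w,::-1]
    k=cv2.resize(np.clip(255*(k/255.)**.6,0,255).astype(np.uint8),(750,550),interpolation=cv2.INTER_CUBIC)
    cv2.imwrite("pics/d_%s.png"%c,k)
E
```

```text
[ 0.38886431 -0.1511119   0.15617332]
top dish [([176.4, 231.6, 213.9, 252.3], 0.69)]
top praline []
top empty_dish [([225.0, 225.1, 261.6, 246.9], 0.56)]
top cabinet_drawer0_handle [([166.8, 209.5, 278.6, 292.4], 0.86)]
top 144 197
side dish [([218.9, 150.9, 239.4, 170.4], 0.74), ([223.0, 161.2, 233.4, 166.0], 0.69)]
side praline [([182.1, 135.8, 263.2, 215.3], 0.67), ([223.6, 158.2, 232.0, 167.3], 0.59), ([223.6, 293.9, 243.9, 324.7], 0.31)]
side empty_dish [([221.5, 170.5, 246.5, 199.4], 0.88), ([226.7, 156.9, 235.5, 169.2], 0.34)]
side cabinet_drawer0_handle [([184.1, 139.4, 265.1, 218.4], 0.81)]
side 140 116
```

View pics/d_top.png

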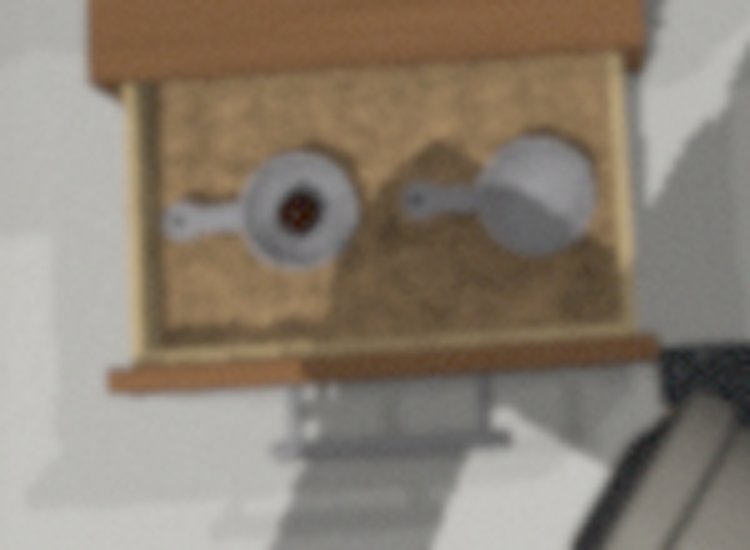

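The left dish holds the praline: rim centre at crop (301,209), handle end at (168,221). The empty dish's centre is at (540,193), and the drawer is fully out.

```bash
python3 - <<'E'
from h import *
s=arm.snapshot("top");f=lambda u,v,z:at(s,u/5+144,v/5+197,z)
d,e=f(301,209,.050),f(540,193,.050);h=f(182,220,.05)
print("dish",d,"empty",e,np.linalg.norm(d-e),np.degrees(np.arctan2(d[1]-e[1],d[0]-e[0]))-90)
print("handle",h,np.degrees(np.arctan2(h[1]-d[1],h[0]-d[0]))-90)
a,b=f(283,448,.047),f(500,437,.047);print("bar",a,b,(a+b)/2)
print("ball",f(300,212,.056))
# circle fit by edges of rim extents
print("rimL/R",f(244,211,.05),f(360,209,.05),"far/near",f(301,150,.05),f(301,269,.05))
c=arm.snapshot("side");o=lambda u,v,z:at(c,u,v,z)
r=arm.find_in("side","empty_dish")[0]["rect"];print(r)
for nm,p in(("d",d),("e",e),("ball",[d[0],d[1],.044])):print(nm,proj(c,p))
m=cv2.imread("pics/d_side.png");cv2.imwrite("pics/d_side2.png",m[100:500,300:])
E
```

```text
dish [0.56792411 0.07743394 0.05      ] empty [ 0.57437875 -0.05249191  0.05      ] 0.13008607804564828 2.8440834505874477
handle [0.56295056 0.14248329 0.05      ] 4.372223721303968
bar [0.43967367 0.08699753 0.047     ] [ 0.44372606 -0.02947806  0.047     ] [0.44169986 0.02875973 0.047     ]
ball [0.56565328 0.07695141 0.056     ]
rimL/R [0.56733511 0.10856677 0.05      ] [0.56738891 0.04528907 0.05      ] far/near [0.60023237 0.07771088 0.05      ] [0.53534423 0.07720134 0.05      ]
[223.1, 172.2, 246.1, 199.2]
d [227.68692285 161.71426585]
e [233.55880406 189.20737891]
ball [227.79364439 163.35994812]
```

View pics/d_side.png

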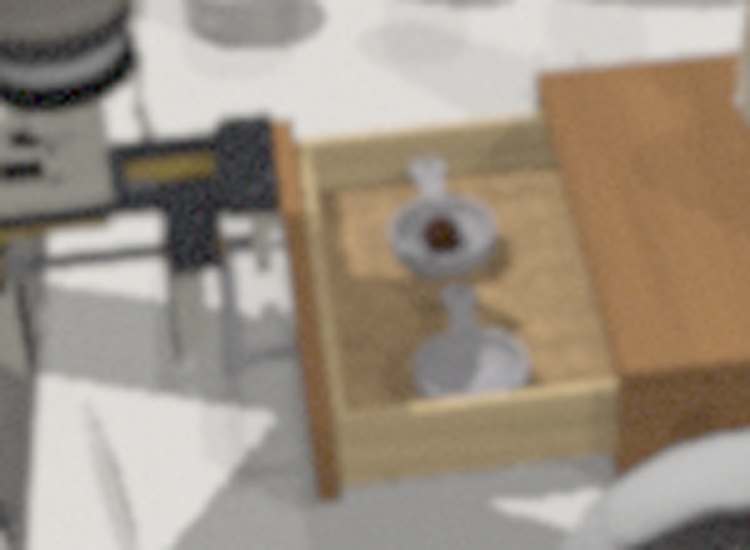

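The side view agrees: praline dish rim centre at crop (443,232), about 1 px from the prediction.

>>> drive_tool:
  plan:
    - [[0.3,0.4,0],0.2]
    - [[0.5,0.64,0],0]
    - [[0.5,0.64,0],0]
    - [[0.5,0.64,0],0]
    - [[0.5,0.64,0],0]
    - [[0.5,0.64,0],0]
    - [[0.4,0.5,-0.2],0]
    - [[0.3,0.36,-0.4],0]
    - [[0.08,0.1,-0.4],0]
    - [[0,0,0],0]

```text
time: 11.55
ee_pos: [0.5675, 0.0792, 0.1038]
eef_rot: [-3.136, -0.0, 1.625]
wrist_force: [-1.0, 0.4, -0.8]
width: 0.0702
finger_force: 0.0
```

>>> drive_tool:
  plan:
    - [[0,0,0],0]
    - [[0,0,0],0]

```text
time: 11.75
ee_pos: [0.5693, 0.0777, 0.1079]
eef_rot: [3.14, 0.0, 1.623]
wrist_force: [-0.4, 0.4, -0.3]
width: 0.0697
finger_force: 0.0
```

>>> drive_tool:
  plan:
    - [[-0.03,0,-0.15],0]
    - [[0,0,-0.25],0]
    - [[0,0,-0.25],0]
    - [[0,0,-0.25],0]
    - [[0,0,-0.2],0]
    - [[0,0,-0.2],0]
    - [[0,0,-0.1],0]
    - [[0,0,-0.05],0]
    - [[0,0,0],0]
    - [[0,0,0],0]

```text
time: 12.75
ee_pos: [0.5678, 0.0783, 0.0346]
eef_rot: [3.141, 0.0, 1.623]
wrist_force: [-0.8, 0.4, 0.2]
width: 0.0696
finger_force: 0.0
```

>>> drive_tool:
  plan:
    - [[0,0,-0.05],0]
    - [[0,0,0],0]
    - [[0,0,0],0]
  hand: 0.7
  squeeze: 8

```text
time: 13.05
ee_pos: [0.5675, 0.0783, 0.0319]
eef_rot: [3.141, 0.0, 1.623]
wrist_force: [0.6, -0.2, 0.9]
width: 0.0643
finger_force: 0.0
```

>>> drive_tool:
  plan:
    - [[0,0,0],0]
    - [[0,0,0],0]
    - [[0,0,0],0]
  hand: 0.66

```text
time: 13.35
ee_pos: [0.5675, 0.0783, 0.0319]
eef_rot: [3.141, 0.0, 1.623]
wrist_force: [-0.9, -0.3, 0.3]
width: 0.062
finger_force: 8.0
```

>>> drive_tool:
  plan:
    - [[0,0,0],0]
    - [[0,0,0],0]
    - [[0,0,0],0]
    - [[0,0,0],0]
  hand: 0.5
  squeeze: 25

```text
time: 13.75
ee_pos: [0.5675, 0.0783, 0.0319]
eef_rot: [3.141, 0.0, 1.623]
wrist_force: [-0.5, -0.0, 2.8]
width: 0.0615
finger_force: 25.0
```

>>> drive_tool:
  plan:
    - [[0,0,0.03],0]
    - [[0,0,0.08],0]
    - [[0,0,0.14],0]
    - [[0,0,0.2],0]
    - [[0,0,0.25],0]
    - [[0,0,0.25],0]
    - [[0,0,0.25],0]
    - [[0,0,0.2],0]
    - [[0,0,0.15],0]
    - [[0,0,0.1],0]

```text
time: 14.75
ee_pos: [0.5676, 0.0783, 0.1151]
eef_rot: [3.141, 0.0, 1.623]
wrist_force: [-0.5, 0.9, -1.9]
width: 0.062
finger_force: 25.0
```

>>> drive_tool:
  plan:
    - [[0,0,0.05],0]
    - [[0,0,0.02],0]
    - [[0,-0.05,0],0]
    - [[0,-0.1,0],0]
    - [[0,-0.15,0],0]
    - [[0,-0.2,0],0]
    - [[-0.01,-0.25,0],-0.1]
    - [[-0.01,-0.3,0],-0.2]
    - [[-0.01,-0.3,0],-0.3]
    - [[-0.01,-0.3,0],-0.4]

```text
time: 15.75
ee_pos: [0.5654, -0.0059, 0.1178]
eef_rot: [3.141, 0.0, 1.533]
wrist_force: [-0.3, 0.0, -1.7]
width: 0.0617
finger_force: 25.0
```

>>> drive_tool:
  plan:
    - [[-0.02,-0.3,0],-0.5]
    - [[-0.02,-0.3,0],-0.6]
    - [[-0.02,-0.3,0],-0.6]
    - [[-0.02,-0.3,0],-0.6]
    - [[-0.02,-0.3,0],-0.6]
    - [[-0.02,-0.3,0],-0.6]
    - [[-0.02,-0.3,0],-0.6]
    - [[-0.02,-0.3,0],-0.6]
    - [[-0.02,-0.3,0],-0.6]
    - [[-0.02,-0.3,0],-0.6]

```text
time: 16.75
ee_pos: [0.5554, -0.1554, 0.1177]
eef_rot: [3.142, -0.0, 1.017]
wrist_force: [0.0, 0.3, -0.8]
width: 0.0616
finger_force: 25.0
```

>>> drive_tool:
  plan:
    - [[-0.02,-0.3,0],-0.6]
    - [[-0.02,-0.3,0],-0.6]
    - [[-0.02,-0.3,0],-0.6]
    - [[-0.02,-0.3,0],-0.6]
    - [[-0.02,-0.3,0],-0.6]
    - [[-0.02,-0.3,-0.01],-0.6]
    - [[-0.02,-0.3,-0.01],-0.6]
    - [[-0.02,-0.3,-0.01],-0.6]
    - [[-0.02,-0.25,-0.01],-0.6]
    - [[-0.02,-0.2,-0.01],-0.6]

```text
time: 17.75
ee_pos: [0.5453, -0.2982, 0.1151]
eef_rot: [3.141, 0.0, 0.493]
wrist_force: [1.5, -0.3, -1.7]
width: 0.0615
finger_force: 25.0
```

>>> drive_tool:
  plan:
    - [[-0.01,-0.15,-0.01],-0.6]
    - [[-0.01,-0.1,0],-0.6]
    - [[0,0,0],-0.6]
    - [[0,0,0],-0.6]
    - [[0,0,0],-0.6]
    - [[0,0,0],-0.5]
    - [[0,0,0],-0.3]
    - [[0,0,0],-0.2]
    - [[0,0,0],-0.1]
    - [[0,0,0],-0.1]

```text
time: 18.75
ee_pos: [0.5445, -0.3093, 0.1147]
eef_rot: [3.142, 0.0, 0.131]
wrist_force: [-0.5, -0.5, -2.0]
width: 0.0616
finger_force: 25.0
```

```bash
python3 - <<'E'
from h import *
t=arm.state();print(t["ee_pos"],t["eef_rot"],t["time"],t["width"])
o=[]
for c in("top","side"):
    s=arm.snapshot(c)
    for n in("dish","dish_handle","praline","board","card","cup"):
        print(c,n,[(np.round(r["rect"],1).tolist(),round(r["confidence"],2)) for r in arm.find_in(c,n)[:2]])
    u,v=proj(s,[.545,-.309,.08]).astype(int);h=50;w=40;print(c,u-w,v-h)
    k=s["color"][v-h:v+h,u-w:u+w,::-1]
    o.append(cv2.resize(np.clip(255*(k/255.)**.6,0,255).astype(np.uint8),(400,500),interpolation=cv2.INTER_CUBIC))
cv2.imwrite("pics/e.png",np.hstack(o))
E
```

```text
[ 0.54446038 -0.3092913   0.11469932] [3.14156326e+00 3.79303641e-05 1.30504859e-01] 18.75 0.06160439445620964
top dish []
top dish_handle []
top praline []
top board [([312.1, 218.3, 380.2, 272.6], 0.82)]
top card [([316.9, 193.6, 354.9, 208.2], 0.86)]
top cup []
top 308 193
side dish [([182.0, 136.6, 262.8, 214.8], 0.29)]
side dish_handle []
side praline []
side board [([196.1, 244.6, 252.4, 306.9], 0.62)]
side card []
side cup [([224.0, 294.1, 244.4, 326.2], 0.66)]
side 189 199
```

View pics/e.png

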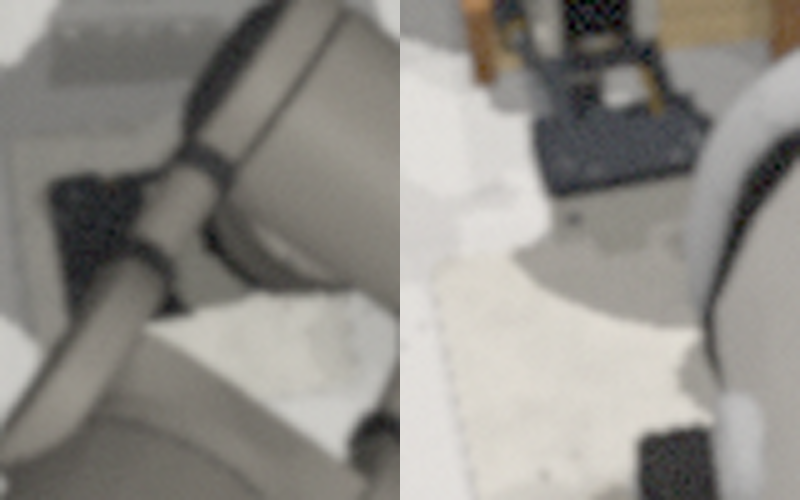

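The top view is blocked by the arm. In the side crop a dark block ends at (620,190) over the board, and no dish is clearly visible. I'll overlay the projected tool position to be sure.

```bash
python3 - <<'E'
from h import *
s=arm.snapshot("side")
p=arm.state()["ee_pos"]
for dz in(0,.019,.066,.1):print(dz,proj(s,p+[0,0,dz]).round(1),proj(s,p+[0,-.095,dz]).round(1))
k=s["color"][150:330,110:350,::-1]
k=cv2.resize(np.clip(255*(k/255.)**.6,0,255).astype(np.uint8),None,fx=3.3,fy=3.3,interpolation=cv2.INTER_CUBIC)
cv2.imwrite("pics/f.png",k)
E
```

```text
0 [228.7 238.8] [232.2 269.6]
0.019 [228.2 232.8] [231.7 263.6]
0.066 [227.1 217.5] [230.6 248.2]
0.1 [226.2 205.8] [229.7 236.4]
```

View pics/f.png

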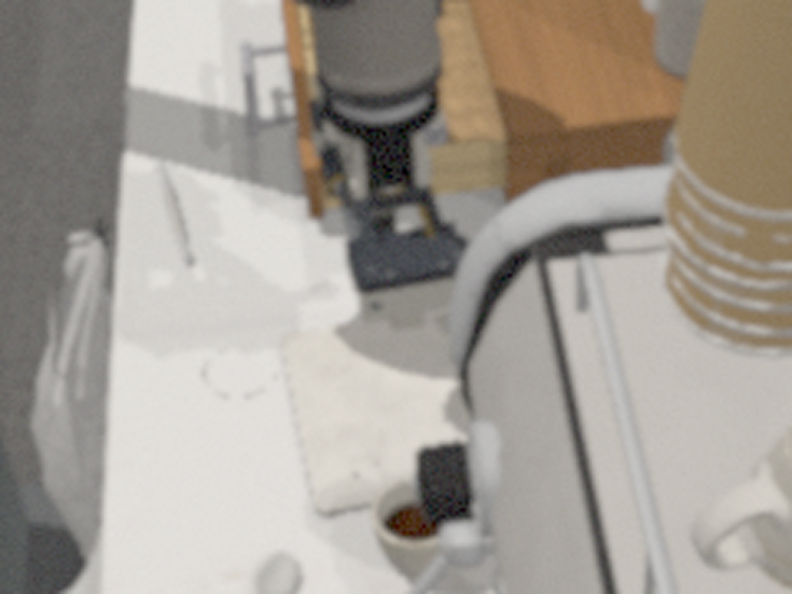

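The tool projects to crop (392,293), right where the dark gripper body ends at about (410,285). The body therefore hides the dish, and the 61.6 mm finger width and about 1.7 N of load confirm it's still held. The cup is undisturbed. I'll do one last check of the board pose.

```bash
python3 - <<'E'
from h import *
s=arm.snapshot("side")
f=lambda u,v:at(s,110+u/3.3,150+v/3.3,.007)
a,b=f(286,342),f(316,513);print("side near edge",a,b,np.linalg.norm(a-b),np.degrees(np.arctan2(a[1]-b[1],a[0]-b[0]))-90)
B=np.array([[ 0.615,-.2108],[.6387,-.3862],[.471,-.4088],[.4527,-.231]]);M=np.array([[.0825,.089],[.0825,-.089],[-.0825,-.089],[-.0825,.089]])
C=B-B.mean(0);print(np.degrees(np.arctan2((M[:,0]*C[:,1]-M[:,1]*C[:,0]).sum(),(M*C).sum())))
t=arm.state();print(t["ee_pos"],t["eef_rot"],t["joint_velocities"])
E
```

```text
side near edge [ 0.46295722 -0.24195334  0.007     ] [ 0.47776914 -0.40896506  0.007     ] 0.16766725025125542 5.068181249297936
7.0639630605516315
[ 0.54448658 -0.30919971  0.11473204] [3.14151307e+00 6.86550080e-06 1.31101267e-01] [-4.92424580e-04  7.23807466e-05 -3.01746569e-05 -2.04477585e-03
  1.33681741e-03 -1.24168816e-03]
```

>>> drive_tool:
  plan:
    - [[0.02,0,0],-0.1]
    - [[0.02,0,0],0]
    - [[0,0,0],0]
    - [[0,0,0],0]
    - [[0,0,0],0]
    - [[0,0,0],0]
    - [[0,0,0],0]
    - [[0,0,0],0]
    - [[0,0,0],0]
    - [[0,0,0],0]

```text
time: 20.55
ee_pos: [0.5465, -0.3092, 0.1147]
eef_rot: [3.141, 0.0, 0.122]
wrist_force: [0.2, -0.1, -2.3]
width: 0.0617
finger_force: 25.0
```

```bash
python3 -c "
from rig import arm
print(arm.finish_job())"
```

```text
the job is handed in; nothing more can be done
None
```

Job handed in at 20.6 s: drawer at its stop with the empty dish in it, praline dish held by its rim about 10 cm above the board's middle, handle turned to the guest; the arm hid the dish at the end, so the praline's position and handle angle rest on gentle motion and tool pose, not a picture.

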